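Pair the painted pine cones with their wood slices

TASK

The three painted pine cones have been stood on the wrong wood slices. Before they are glued, change them round so that the large cone stands on the large slice, the medium cone on the medium slice and the small cone on the small slice, each upright and in the middle; the cork mat is free for parking a cone. Set the cones down, do not drop or tip them over, and leave the slices, the two paint pots and the mug of brushes where they are.

Things in the scene. Friction and masses are not known exactly. Their poses are not given: they have to be found in the camera images.
- cone_large: the large pine cone of the three on wood slices: open, brown, scale tips touched with dry white paint, 64 mm across at its widest (from 24 to 38 mm above its foot, nearly round, narrowing to a tip above), 76 mm tall, stands upright on a flat foot 41 mm across; loose, light, rigid; origin at the centre of the foot, z up towards the tip. At the start it stands, roughly centred, on a slice of another size.
- cone_medium: the medium pine cone of the three on wood slices: open, brown, scale tips touched with dry white paint, 50 mm across at its widest (from 19 to 30 mm above its foot, nearly round, narrowing to a tip above), 60 mm tall, stands upright on a flat foot 32 mm across; loose, light, rigid; origin at the centre of the foot, z up towards the tip. At the start it stands, roughly centred, on a slice of another size.
- cone_small: the small pine cone of the three on wood slices: open, brown, scale tips touched with dry white paint, 37 mm across at its widest (from 15 to 23 mm above its foot, nearly round, narrowing to a tip above), 46 mm tall, stands upright on a flat foot 24 mm across; loose, light, rigid; origin at the centre of the foot, z up towards the tip. At the start it stands, roughly centred, on a slice of another size.
- slice_large: the large one of the three sawn wood slices: round, flat, pale face with growth rings, dark bark rim, 120 mm across, 14 mm thick, lying loose on the table; origin at the centre of its underside, z up (the face is 14 mm above the origin)
- slice_medium: the medium one of the three sawn wood slices: round, flat, pale face with growth rings, dark bark rim, 98 mm across, 14 mm thick, lying loose on the table; origin at the centre of its underside, z up (the face is 14 mm above the origin)
- slice_small: the small one of the three sawn wood slices: round, flat, pale face with growth rings, dark bark rim, 76 mm across, 14 mm thick, lying loose on the table; origin at the centre of its underside, z up (the face is 14 mm above the origin)
- cork_mat: round plain cork mat, 112 mm across, 6 mm thick, fixed on the table, empty at the start and free for parking a cone; origin at the centre of its underside
- paint_pot_a: small closed white paint pot with a white cap, 46 mm across, 50 mm tall, standing loose among the slices; not to be disturbed; origin at the centre of its underside
- paint_pot_b: small closed red paint pot with a white cap, 46 mm across, 50 mm tall, standing loose among the slices; not to be disturbed; origin at the centre of its underside
- brush_mug: black mug holding paint brushes, 78 mm across without its handle (which reaches 66 mm from the axis at +y), rim at 90 mm, brushes up to about 190 mm high and 35 mm from the axis; loose, not to be disturbed; origin at the centre of its underside

How it is judged (in metres and radians):
At the end, for the whole second after the job is handed in: Each cone stands released, at rest and upright (within 0.15 rad) on the face of the slice of its own size, its centre within 12 mm of the slice's centre; the slices are within 3 cm of where they lay (horizontal distance between cone_large and slice_large below 0.012 m and z of cone_large in the frame of slice_large between 0.01 and 0.018 m and angle between each of cone_large, cone_medium, cone_small's own z axis and vertical below 0.15 rad and linear speed of each of cone_large, cone_medium, cone_small below 0.02 m/s and angular speed of each of cone_large, cone_medium, cone_small below 0.2 rad/s and contact force between the fingers and cone_large below 0.05 N and distance of each of slice_large, slice_medium, slice_small from where it was at the start of the episode below 0.03 m and horizontal distance between cone_medium and slice_medium below 0.012 m and z of cone_medium in the frame of slice_medium between 0.01 and 0.018 m and contact force between the fingers and cone_medium below 0.05 N and horizontal distance between cone_small and slice_small below 0.012 m and z of cone_small in the frame of slice_small between 0.01 and 0.018 m and contact force between the fingers and cone_small below 0.05 N); the robot touches nothing.
It fails at once if a cone is tipped over (angle between any of cone_large, cone_medium, cone_small's own z axis and vertical above 0.7 rad).
It fails at once if a cone is dropped (falls free by more than about 2 cm) ((linear speed of cone_large above 0.6 m/s and contact force between anything else and cone_large below 0.02 N) or (linear speed of cone_medium above 0.6 m/s and contact force between anything else and cone_medium below 0.02 N) or (linear speed of cone_small above 0.6 m/s and contact force between anything else and cone_small below 0.02 N)).
It fails at once if a wood slice is shifted by more than 3 cm (distance of any of slice_large, slice_medium, slice_small from where it was at the start of the episode above 0.03 m).
It fails at once if a paint pot or the brush mug is shifted by more than 3 cm or knocked over (distance of any of paint_pot_a, paint_pot_b, brush_mug from where it was at the start of the episode above 0.03 m or angle between any of paint_pot_a, paint_pot_b, brush_mug's own z axis and vertical above 0.4 rad).
It also fails if it takes over 112 s, if anything falls off the work surface, if the arm or the gripper's body presses on something with over 40 N, if the wrist force passes 120 N, or if a joint passes its speed limit or range.

ROBOT

A 6-joint arm with a two-finger parallel gripper is mounted at the origin on the work surface. World frame = base frame: x ahead of the robot, y to its left, z up, the work surface at z = 0. Lengths are in mm, angles in rad, forces in N, time in s.
With the tool pointing down it reaches from about 300 to 850 mm from the base axis. Payload 4.2 kg.
Tool frame: the origin (TCP) lies midway between the tips of the shut fingers; the grasp point (between the pads) lies 19 mm behind it (manip.grip_point_offset is the distance from the TCP to the grasp point, in mm); z points along the fingers, y is the line along which they close (so a half turn about z gives the same grasp; the last joint's range is limited). The gripper opens to 91 mm and grips with 3 to 60 N. Pads are 32 mm wide; open, the fingers measure 118 mm over their backs; the gripper's body (76 mm by 178 mm) begins 60 mm behind the grasp point.
Start: joints at [1.183, 0.32, 1.565, -0, 1.257, -0.02], TCP at [206.752, 536.56, 213.976] pointing down, gripper open.
Joint ranges: [-3.11, 3.11], [-0.84, 2.01], [0.21, 2.61], [-1.34, 4.49], [0.05, 2.63], [-2.56, 2.56]. Speed limits (rad/s): [2.57, 2.57, 3.14, 3.14, 3.14, 3.14].

INTERFACE

Orientations are given as a rotation vector (axis times angle).
In Python, from cell import manip gives the robot as it stands.
- The arm moves only by the tool play_rows, never from a script. Its argument "series" is a list of rows, each an object with "offset": the shift along the tool's x, y, z in mm, a list of three; "dr": the turn, a rotation vector about the tool's x, y, z in rad, a list of three; "grip": the finger opening in mm, from 0 to 91.2. A call has 1 to 10 rows; each row shifts and turns the commanded pose from where the row before left it, along the tool's axes as they then stand; what a row does not reach is not made up. A row lasts 1/8 s, in which the tool goes at most 62.5 mm and 10.7 degrees, less where a joint would pass 70% of its speed; a pose out of reach is approached as far as the arm can. A call with a gripper value outside its range is refused whole. The fingers move at their own pace and stop on an object; "force" is the grip in N (left out, the last holds). Time passes only in rows, so rows that do not move let the fingers close. It gives the time, the measured TCP pose, the force, the opening and the grip force at its end, in the units of the state.
- manip.observe(): the state, without advancing time (a new reading comes with each control period).
- manip.capture(name): name is "scene" or "top" or "wrist"; returns (picture, depth): 480x640x3 uint8, red, green, blue; 480x640 float32, mm along the optical axis (not along the pixel's ray), 0 where there is no reading.
- manip.get_calibration(name): a dict with "fx", "fy", "cx", "cy" (pixels), "origin" and "orientation" of the camera in the world. Camera axes: x right, y down, z forward; pixel columns grow to the right and rows downward; lengths in mm; the calibration is good to about 2 mm. The wrist camera is an equidistant fisheye: a pixel r from the principal point sees the ray r / f radians off the axis. A picture is of the moment at which its call begins: read the wrist's pose just before it. get_calibration takes no time and is no camera call; for the wrist camera it gives the pose at the moment of the call.
- manip.sign_off(): hands the job in; it is judged then, once.
Trained networks look in the newest picture that a camera, given by its name, has taken for a name from the list of things; names that differ only in an ending like _2 or _b are one class to them, and where a whole thing is asked for, a point or a joint stands for the part that bears it (a point fixed in the world has none). Each returns a list of dicts, best first, with "confidence" (0 to 1); they miss things now and then, are a little off and sometimes report something else, mostly with a low value. They report only what shows in the picture. A call takes as long as a camera call.
- manip.search_frame(camera, name): "location" ([x, y, z] in mm, in world coordinates, good to about 4 mm: the middle of the surface that is visible of it).
The state is a dict: "clock": time; "joint_pos": joint angles; "joint_vel": joint speeds; "tau": joint torques, N m; "tcp_pos": TCP position; "eef_rot": TCP orientation; "ft_force": force on the tool from outside, world axes, zero at the start; "ft_torque": the same for the moment, N m; "gripper_width": finger opening in mm; "gripper_force": force on a finger pad.
Only numpy, scipy, OpenCV 4.12 (cv2) and the standard library are available. Lean on these libraries where they do the work, as an engineer would, in place of code of your own. Each camera call takes 0.05 s, during which the arm holds its last target. There are 200 camera calls.

## Working session

There is one attempt and no reset: what is moved stays moved. The work goes in short steps, Python scripts to look and compute and a tool call to move; the robot and the scene stay as the last step left them, time stands still between calls to the robot, and variables do not carry over. Pictures are saved under pics/ and viewed, at most 14 in all, crops included, and the job is handed in when it is done.

Besides the shell and the picture viewer there is one more tool, called after ">>>" as name([rows], argument=value, ...), one row to a line, values as JSON. play_rows: Moves the arm, as the interface text tells. Its arguments: {"type":"object","properties":{"series":{"type":"array","items":{"type":"object","properties":{"offset":{"type":"array","items":{"type":"number"}},"dr":{"type":"array","items":{"type":"number"}},"grip":{"type":"number"}}}},"force":{"type":"number"}},"required":["series"]}

```bash
ls; mkdir -p pics; python3 - <<'E'
from cell import manip
import cv2,numpy as np
o=manip.observe(); print(o)
for n in("scene","top"):
    p,d=manip.capture(n); cv2.imwrite(f"pics/{n}0.png",p[:,:,::-1]); np.save(f"{n}_d.npy",d); np.save(f"{n}_p.npy",p)
    c=manip.get_calibration(n);print(n,c)
for t in "cone_large cone_medium cone_small slice_large slice_medium slice_small cork_mat paint_pot_a brush_mug".split():
    print(t,[(np.round(r["location"]).tolist(),round(r["confidence"],2)) for r in manip.search_frame("top",t)][:4])
E
```

```text
pics
{'clock': 0.0, 'joint_pos': array([ 1.18299752e+00,  3.20291240e-01,  1.56569333e+00, -4.28110564e-05,
        1.25735999e+00, -2.00099478e-02]), 'joint_vel': array([-0.00175805,  0.0009953 ,  0.00132326,  0.00270976,  0.0007914 ,
       -0.00115766]), 'tau': array([-2.78956995e-04, -4.12468493e+01, -2.31963712e+01,  7.27287331e-02,
        4.57354845e-02, -1.58072667e-04]), 'tcp_pos': array([206.57003714, 536.07401004, 213.11509417]), 'eef_rot': array([-5.74392503e-01, -3.08831539e+00,  2.70755455e-03]), 'ft_force': array([-0.02441844,  0.292192  ,  0.00418788]), 'ft_torque': array([-0.01193592,  0.00128638,  0.01062243]), 'gripper_force': 0.0, 'gripper_width': 91.07240692842629}
scene {'fx': 478.76618552780036, 'fy': 478.76618552780036, 'cx': 320.07781462345247, 'cy': 240.7718230898591, 'origin': array([1211.02706196,  242.70138068,  916.55514943]), 'orientation': array([-1.59932583, -2.08056947,  0.72620547])}
top {'fx': 580.1425350736986, 'fy': 580.1425350736986, 'cx': 323.36134589740595, 'cy': 243.21336988432134, 'origin': array([ 411.30451203,   86.80832555, 1056.99103845]), 'orientation': array([-2.16892391,  2.13962602, -0.169351  ])}
cone_large [([612.0, 103.0, 72.0], 0.96)]
cone_medium [([477.0, -88.0, 65.0], 0.58)]
cone_small [([423.0, 232.0, 51.0], 0.68)]
slice_large [([475.0, -74.0, 17.0], 0.87)]
slice_medium [([432.0, 233.0, 15.0], 0.73), ([478.0, -87.0, 64.0], 0.31)]
slice_small [([593.0, 77.0, 16.0], 0.72)]
cork_mat [([587.0, -262.0, 6.0], 0.84)]
paint_pot_a [([684.0, -65.0, 52.0], 0.85)]
brush_mug [([674.0, 406.0, 63.0], 0.9)]
```

View pics/top0.png

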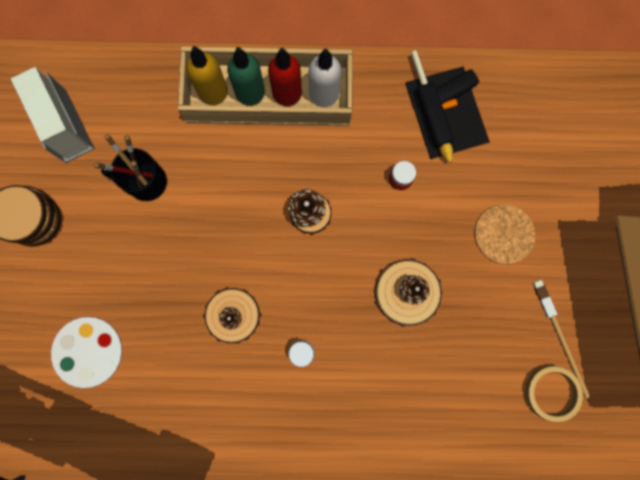

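View pics/scene0.png

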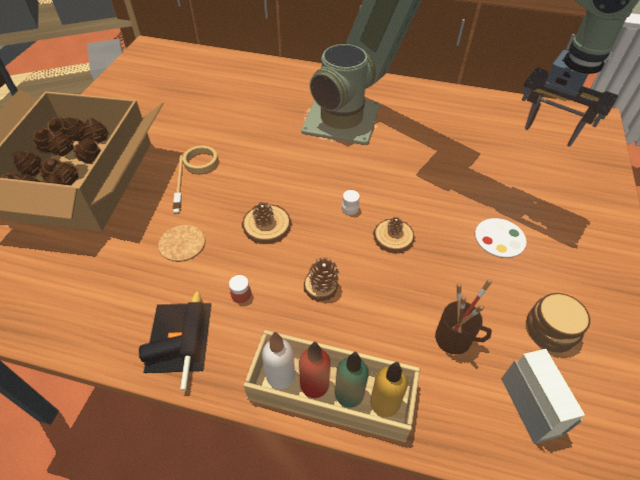

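```bash
cat > h.py <<'E'
import numpy as np,cv2
from cell import manip
from scipy.spatial.transform import Rotation as R
from scipy.optimize import least_squares
def cloud(n,d,c):
    v,u=np.mgrid[:480,:640]; x=(u-c['cx'])/c['fx']; y=(v-c['cy'])/c['fy']
    if n=="wrist":
        r=np.hypot(x,y)+1e-9; t=np.tan(r)/r; x,y=x*t,y*t
    P=np.stack([x*d,y*d,d],-1)
    W=P@R.from_rotvec(c['orientation']).as_matrix().T+c['origin']; W[d<=0]=np.nan
    return W
def near(W,xy,r,z0,z1):
    Q=W.reshape(-1,3); Q=Q[~np.isnan(Q[:,0])]
    return Q[(np.hypot(Q[:,0]-xy[0],Q[:,1]-xy[1])<r)&(Q[:,2]>z0)&(Q[:,2]<z1)]
def disc(W,xy,rad,z0,z1):
    """centre of a disc of known radius from hull points of its face"""
    c=np.array(xy,float)
    for _ in range(3):
        Q=near(W,c,rad+12,z0,z1); a=np.arctan2(*(Q[:,:2]-c).T[::-1]); E=[]
        for k in np.linspace(-np.pi,np.pi,37)[:-1]:
            s=Q[(a>=k)&(a<k+np.pi/18)]
            if len(s): E.append(s[np.argmax(np.hypot(*(s[:,:2]-c).T)),:2])
        E=np.array(E); f=least_squares(lambda p:np.hypot(*(E-p[:2]).T)-p[2],[*c,rad],loss='soft_l1',f_scale=1.5); c=f.x[:2]
    return np.round(f.x,1),round(float(np.median(Q[:,2])),1),len(Q)
PROF={'large':(64,76,41,24,38),'medium':(50,60,32,19,30),'small':(37,46,24,15,23)}
def cone(W,xy,size,zf):
    """axis xy from visible surface: fit of the solid's radius profile"""
    D,H,F,a,b=PROF[size]; Q=near(W,xy,D/2+8,zf+6,zf+H+5)
    rz=np.interp(Q[:,2]-zf,[0,a,b,H],[F/2,D/2,D/2,2])
    f=least_squares(lambda p:np.hypot(Q[:,0]-p[0],Q[:,1]-p[1])-rz,xy,loss='soft_l1',f_scale=3)
    return np.round(f.x,1),round(float(np.median(np.abs(f.fun))),1),len(Q),round(float(Q[:,2].max()-zf),1)
E
python3 - <<'E'
from h import *
for n in("top","scene"):
    W=cloud(n,np.load(n+"_d.npy"),manip.get_calibration(n)); print(n)
    print(np.nanmedian(near(W,(400,100),50,-20,20)[:,2]))
    for s,xy,r in(("large",(475,-78),60),("medium",(432,233),49),("small",(593,90),38)): print("slice",s,disc(W,xy,r,9,19))
    print("mat",disc(W,(587,-262),56,3,9))
    for s,xy in(("large",(600,95)),("medium",(475,-84)),("small",(425,232))): print("cone",s,cone(W,xy,s,14))
    for s,xy in(("a",(684,-65)),("b",(360,110)),("mug",(665,400))):
        Q=near(W,xy,60,40,56); print(s,np.round(np.median(Q,0)) if len(Q) else 0)
E
```

```text
top
-0.08440330449388966
slice large (array([474.1, -81.7,  60.7]), 14.5, 2768)
slice medium (array([428.8, 234.1,  49.4]), 14.2, 2023)
slice small (array([617.4,  97. ,  38.4]), 13.9, 384)
mat (array([ 586.4, -259.9,   65.3]), 5.9, 2584)
cone large (array([615.7, 102.5]), 5.8, 962, 78.7)
cone medium (array([476.6, -86.5]), 5.1, 691, 63.0)
cone small (array([423.3, 232.5]), 3.8, 385, 47.7)
a [685. -70.  50.]
b [364. 109.  50.]
mug [668. 397.  48.]
scene
-0.5917855762695581
slice large (array([476.1, -78.5,  60.6]), 13.4, 1029)
slice medium (array([432.3, 237.5,  49.5]), 13.6, 795)
slice small (array([619.8, 100.1,  38.4]), 13.1, 295)
mat (array([ 586.5, -259.2,   56. ]), 5.2, 1110)
cone large (array([615.4, 103.7]), 5.4, 417, 77.0)
cone medium (array([476.5, -84.8]), 3.7, 392, 60.8)
cone small (array([423.6, 235.8]), 3.0, 220, 48.1)
a [691. -66.  48.]
b [370. 113.  49.]
mug [690. 398.  48.]
```

>>> play_rows([
  {"offset": [0,0,0],"dr": [0,0,-0.123],"grip": 91},
  {"offset": [0,0,0],"dr": [0,0,-0.123],"grip": 91},
  {"offset": [0,0,0],"dr": [0,0,-0.122],"grip": 91},
  {"offset": [-20,-21,1],"dr": [0,0,0],"grip": 91},
  {"offset": [-34,-36,2],"dr": [0,0,0],"grip": 91},
  {"offset": [-34,-36,2],"dr": [0,0,0],"grip": 91},
  {"offset": [-34,-36,2],"dr": [0,0,0],"grip": 91},
  {"offset": [-34,-36,2],"dr": [0,0,0],"grip": 91},
  {"offset": [-34,-36,2],"dr": [0,0,0],"grip": 91},
  {"offset": [-34,-36,2],"dr": [0,0,0],"grip": 91},
], force=10)

```text
clock: 1.8
tcp_pos: [431.8, 298.4, 201.1]
eef_rot: [-0.0, 3.141, 0.001]
ft_force: [-0.3, -0.3, 0.2]
gripper_width: 91.0
gripper_force: 0.0
```

>>> play_rows([
  {"offset": [-31,-33,2],"dr": [0,0,0],"grip": 91},
  {"offset": [-31,-33,2],"dr": [0,0,0],"grip": 91},
  {"offset": [-31,-33,2],"dr": [0,0,0],"grip": 91},
  {"offset": [-31,-33,2],"dr": [0,0,0],"grip": 91},
  {"offset": [-31,-33,2],"dr": [0,0,0],"grip": 91},
  {"offset": [-29,-31,2],"dr": [0,0,0],"grip": 91},
  {"offset": [0,0,20],"dr": [0,0,0],"grip": 91},
  {"offset": [0,0,0],"dr": [0,0,0],"grip": 91},
])

```text
clock: 2.8
tcp_pos: [613.9, 103.0, 167.3]
eef_rot: [-0.001, -3.138, 0.001]
ft_force: [-0.4, 0.5, -0.2]
gripper_width: 91.2
gripper_force: 0.0
```

```bash
python3 - <<'E'
from h import *
o=manip.observe();print(o['tcp_pos'],o['eef_rot'],o['clock'],o['joint_pos'])
c=manip.get_calibration("wrist");p,d=manip.capture("wrist");cv2.imwrite("pics/w1.png",p[:,:,::-1])
W=cloud("wrist",d,c)
print("slice",disc(W,(618.5,98.5),38,9,19)); print("cone",cone(W,(615.5,103),"large",14))
E
```

```text
[613.93263101 103.04425263 167.2951445 ] [-1.09507783e-03 -3.13773523e+00  5.84478197e-04] 2.8 [ 1.47710438e-01  4.26615802e-01  1.51896586e+00  2.15168504e-04
  1.19988094e+00 -1.42246626e+00]
slice (array([619.6,  96.8,  39.2]), 13.3, 1334)
cone (array([618.4, 103.1]), 7.0, 5497, 76.6)
```

View pics/w1.png

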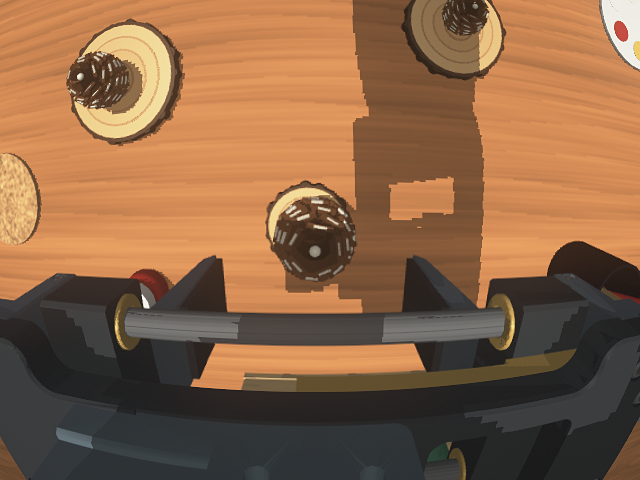

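>>> play_rows([
  {"offset": [-3,0,40],"dr": [0,0,0],"grip": 91},
  {"offset": [0,0,40],"dr": [0,0,0],"grip": 91},
  {"offset": [0,0,30],"dr": [0,0,0],"grip": 91},
  {"offset": [0,0,20],"dr": [0,0,0],"grip": 91},
  {"offset": [0,0,10],"dr": [0,0,0],"grip": 91},
  {"offset": [0,0,0],"dr": [0,0,0],"grip": 58},
  {"offset": [0,0,0],"dr": [0,0,0],"grip": 58},
  {"offset": [0,0,0],"dr": [0,0,0],"grip": 58},
  {"offset": [0,0,0],"dr": [0,0,0],"grip": 58},
])

```text
clock: 3.98
tcp_pos: [618.5, 103.8, 30.0]
eef_rot: [-0.0, 3.14, 0.001]
ft_force: [-0.1, -0.1, 3.4]
gripper_width: 64.0
gripper_force: 10.0
```

>>> play_rows([
  {"offset": [0,0,-10],"dr": [0,0,0],"grip": 58},
  {"offset": [0,0,-25],"dr": [0,0,0],"grip": 58},
  {"offset": [0,0,-35],"dr": [0,0,0],"grip": 58},
  {"offset": [0,0,-20],"dr": [0,0,0],"grip": 58},
  {"offset": [2,-20,-10],"dr": [0,0,0],"grip": 58},
  {"offset": [3,-40,0],"dr": [0,0,0],"grip": 58},
  {"offset": [4,-45,0],"dr": [0,0,0],"grip": 58},
  {"offset": [4,-45,0],"dr": [0,0,0],"grip": 58},
  {"offset": [4,-45,0],"dr": [0,0,0],"grip": 58},
  {"offset": [4,-45,0],"dr": [0,0,0],"grip": 58},
])

```text
clock: 5.22
tcp_pos: [595.5, -139.0, 128.4]
eef_rot: [-0.001, -3.14, 0.0]
ft_force: [0.1, -0.0, 0.5]
gripper_width: 63.7
gripper_force: 10.0
```

>>> play_rows([
  {"offset": [4,-45,0],"dr": [0,0,0],"grip": 58},
  {"offset": [4,-45,0],"dr": [0,0,0],"grip": 58},
  {"offset": [2,-25,0],"dr": [0,0,0],"grip": 58},
  {"offset": [0,-8,15],"dr": [0,0,0],"grip": 58},
  {"offset": [0,0,30],"dr": [0,0,0],"grip": 58},
  {"offset": [0,0,30],"dr": [0,0,0],"grip": 58},
  {"offset": [0,0,18],"dr": [0,0,0],"grip": 58},
  {"offset": [0,0,8],"dr": [0,0,0],"grip": 58},
  {"offset": [0,0,0],"dr": [0,0,0],"grip": 58},
])

```text
clock: 6.35
tcp_pos: [587.1, -259.0, 27.7]
eef_rot: [0.001, -3.141, -0.001]
ft_force: [-0.2, -0.7, 0.5]
gripper_width: 63.4
gripper_force: 10.0
```

>>> play_rows([
  {"offset": [0,0,4],"dr": [0,0,0],"grip": 58},
  {"offset": [0,0,2],"dr": [0,0,0],"grip": 58},
  {"offset": [0,0,0],"dr": [0,0,0],"grip": 58},
])

```text
clock: 6.72
tcp_pos: [587.0, -259.4, 22.1]
eef_rot: [-0.0, 3.141, -0.0]
ft_force: [-0.3, -0.2, 0.1]
gripper_width: 63.7
gripper_force: 10.0
```

>>> play_rows([
  {"offset": [0,0,1],"dr": [0,0,0],"grip": 58},
  {"offset": [0,0,1],"dr": [0,0,0],"grip": 58},
  {"offset": [0,0,0],"dr": [0,0,0],"grip": 58},
])

```text
clock: 7.1
tcp_pos: [587.1, -259.5, 22.0]
eef_rot: [-0.0, 3.141, -0.001]
ft_force: [-3.2, 0.6, 8.6]
gripper_width: 63.4
gripper_force: 10.0
```

>>> play_rows([
  {"offset": [0,0,-1],"dr": [0,0,0],"grip": 70},
  {"offset": [0,0,0],"dr": [0,0,0],"grip": 91},
  {"offset": [0,0,0],"dr": [0,0,0],"grip": 91},
  {"offset": [0,0,-15],"dr": [0,0,0],"grip": 91},
  {"offset": [0,0,-35],"dr": [0,0,0],"grip": 91},
  {"offset": [0,0,-50],"dr": [0,0,0],"grip": 91},
  {"offset": [0,0,-40],"dr": [0,0,0],"grip": 91},
  {"offset": [13,33,0],"dr": [0,0,0],"grip": 91},
  {"offset": [15,46,0],"dr": [0,0,0],"grip": 91},
  {"offset": [15,46,0],"dr": [0,0,0],"grip": 91},
])

```text
clock: 8.35
tcp_pos: [543.6, -133.3, 162.1]
eef_rot: [0.001, 3.14, -0.0]
ft_force: [0.6, 0.8, 0.2]
gripper_width: 91.0
gripper_force: 0.0
```

>>> play_rows([
  {"offset": [15,46,0],"dr": [0,0,0],"grip": 91},
  {"offset": [15,46,0],"dr": [0,0,0],"grip": 91},
  {"offset": [15,46,0],"dr": [0,0,0],"grip": 91},
  {"offset": [15,46,0],"dr": [0,0,0],"grip": 91},
  {"offset": [15,46,0],"dr": [0,0,0],"grip": 91},
  {"offset": [15,46,0],"dr": [0,0,0],"grip": 91},
  {"offset": [15,46,0],"dr": [0,0,0],"grip": 91},
  {"offset": [15,46,10],"dr": [0,0,0],"grip": 91},
  {"offset": [0,0,0],"dr": [0,0,0],"grip": 91},
])

```text
clock: 9.48
tcp_pos: [422.7, 235.9, 151.3]
eef_rot: [0.008, -3.142, -0.001]
ft_force: [-0.6, -0.7, 0.1]
gripper_width: 91.3
gripper_force: 0.0
```

```bash
python3 - <<'E'
from h import *
o=manip.observe();print(o['tcp_pos'],o['eef_rot'],o['clock'],o['joint_pos'])
c=manip.get_calibration("wrist");p,d=manip.capture("wrist")
W=cloud("wrist",d,c)
print("slice",disc(W,(430.5,236),49,9,19)); print("cone",cone(W,(423.5,234),"small",14))
n="top";p,d=manip.capture(n);cv2.imwrite("pics/top1.png",p[:,:,::-1]);W=cloud(n,d,manip.get_calibration(n));print("L on mat",cone(W,(587,-259),"large",6),"slice s",disc(W,(619,98),38,9,19))
E
```

```text
[422.73487082 235.90443399 151.31815345] [ 7.62680361e-03 -3.14158065e+00 -9.26541294e-04] 9.475 [ 4.84876875e-01  2.29852302e-01  1.86234018e+00  6.04092514e-04
  1.04912890e+00 -1.09107580e+00]
slice (array([430.2, 233.8,  49.8]), 13.6, 8010)
cone (array([424.4, 232.3]), 3.4, 1868, 46.1)
L on mat (array([ 586.6, -258.3]), 6.0, 1164, 79.1) slice s (array([617.6,  96.8,  38.5]), 14.4, 1357)
```

View pics/top1.png

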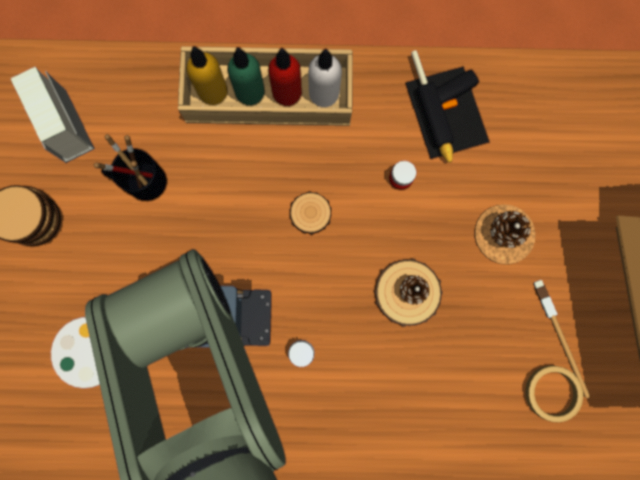

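>>> play_rows([
  {"offset": [0,0,40],"dr": [0,0,0],"grip": 75},
  {"offset": [0,0,40],"dr": [0,0,0],"grip": 75},
  {"offset": [0,0,30],"dr": [0,0,0],"grip": 75},
  {"offset": [0,0,16],"dr": [0,0,0],"grip": 75},
  {"offset": [0,0,7],"dr": [0,0,0],"grip": 75},
  {"offset": [0,0,0],"dr": [0,0,0],"grip": 30},
  {"offset": [0,0,0],"dr": [0,0,0],"grip": 30},
  {"offset": [0,0,0],"dr": [0,0,0],"grip": 30},
  {"offset": [0,0,0],"dr": [0,0,0],"grip": 30},
], force=8)

```text
clock: 10.7
tcp_pos: [424.0, 233.8, 18.4]
eef_rot: [-0.001, 3.141, 0.001]
ft_force: [-0.0, -0.2, 0.0]
gripper_width: 37.8
gripper_force: 0.1
```

>>> play_rows([
  {"offset": [0,0,0],"dr": [0,0,0],"grip": 30},
  {"offset": [0,0,0],"dr": [0,0,0],"grip": 30},
  {"offset": [0,0,0],"dr": [0,0,0],"grip": 30},
])

```text
clock: 11.08
tcp_pos: [424.0, 233.7, 18.3]
eef_rot: [-0.0, 3.141, 0.001]
ft_force: [-1.1, -0.3, 5.7]
gripper_width: 36.2
gripper_force: 8.0
```

>>> play_rows([
  {"offset": [0,0,-10],"dr": [0,0,0],"grip": 30},
  {"offset": [0,0,-30],"dr": [0,0,0],"grip": 30},
  {"offset": [0,0,-30],"dr": [0,0,0],"grip": 30},
  {"offset": [-15,-10,-10],"dr": [0,0,0],"grip": 30},
  {"offset": [-34,-24,0],"dr": [0,0,0],"grip": 30},
  {"offset": [-37,-26,0],"dr": [0,0,0],"grip": 30},
  {"offset": [-37,-26,0],"dr": [0,0,0],"grip": 30},
  {"offset": [-37,-26,0],"dr": [0,0,0],"grip": 30},
  {"offset": [-25,-18,0],"dr": [0,0,0],"grip": 30},
  {"offset": [-9,-6,10],"dr": [0,0,0],"grip": 30},
])

```text
clock: 12.32
tcp_pos: [619.7, 95.7, 87.2]
eef_rot: [0.003, 3.141, -0.0]
ft_force: [0.1, 0.4, -0.6]
gripper_width: 36.2
gripper_force: 8.0
```

>>> play_rows([
  {"offset": [0,0,30],"dr": [0,0,0],"grip": 30},
  {"offset": [0,0,25],"dr": [0,0,0],"grip": 30},
  {"offset": [0,0,9],"dr": [0,0,0],"grip": 30},
  {"offset": [0,0,4],"dr": [0,0,0],"grip": 30},
  {"offset": [0,0,0],"dr": [0,0,0],"grip": 30},
])

```text
clock: 12.95
tcp_pos: [618.1, 97.9, 20.4]
eef_rot: [-0.001, 3.141, 0.0]
ft_force: [0.1, 0.1, -0.9]
gripper_width: 36.2
gripper_force: 8.0
```

>>> play_rows([
  {"offset": [0,0,1],"dr": [0,0,0],"grip": 30},
  {"offset": [0,0,1],"dr": [0,0,0],"grip": 30},
  {"offset": [0,0,0],"dr": [0,0,0],"grip": 30},
])

```text
clock: 13.32
tcp_pos: [618.1, 97.7, 18.4]
eef_rot: [-0.0, 3.141, 0.0]
ft_force: [-0.2, 0.3, 0.5]
gripper_width: 35.8
gripper_force: 8.0
```

>>> play_rows([
  {"offset": [0,0,1],"dr": [0,0,0],"grip": 30},
  {"offset": [0,0,0],"dr": [0,0,0],"grip": 30},
])

```text
clock: 13.58
tcp_pos: [618.2, 97.7, 18.3]
eef_rot: [-0.0, 3.14, 0.0]
ft_force: [-2.5, -0.1, 6.8]
gripper_width: 36.2
gripper_force: 8.0
```

>>> play_rows([
  {"offset": [0,0,-1],"dr": [0,0,0],"grip": 60},
  {"offset": [0,0,0],"dr": [0,0,0],"grip": 80},
  {"offset": [0,0,0],"dr": [0,0,0],"grip": 80},
  {"offset": [0,0,-15],"dr": [0,0,0],"grip": 80},
  {"offset": [0,0,-35],"dr": [0,0,0],"grip": 80},
  {"offset": [0,0,-50],"dr": [0,0,0],"grip": 80},
  {"offset": [10,-13,-30],"dr": [0,0,0],"grip": 80},
  {"offset": [25,-33,0],"dr": [0,0,0],"grip": 80},
  {"offset": [30,-39,0],"dr": [0,0,0],"grip": 80},
  {"offset": [30,-39,0],"dr": [0,0,0],"grip": 80},
])

```text
clock: 14.82
tcp_pos: [522.2, -27.3, 149.0]
eef_rot: [-0.002, 3.14, -0.0]
ft_force: [1.2, -1.0, 0.1]
gripper_width: 80.3
gripper_force: 0.0
```

>>> play_rows([
  {"offset": [30,-39,0],"dr": [0,0,0],"grip": 80},
  {"offset": [16,-21,0],"dr": [0,0,0],"grip": 80},
  {"offset": [0,0,0],"dr": [0,0,0],"grip": 80},
  {"offset": [0,0,0],"dr": [0,0,0],"grip": 80},
])

```text
clock: 15.32
tcp_pos: [477.7, -86.1, 148.6]
eef_rot: [-0.0, 3.14, 0.0]
ft_force: [0.7, 0.5, 0.2]
gripper_width: 80.1
gripper_force: 0.0
```

```bash
python3 - <<'E'
from h import *
o=manip.observe();print(o['tcp_pos'],o['eef_rot'],o['clock'])
c=manip.get_calibration("wrist");p,d=manip.capture("wrist");cv2.imwrite("pics/w2.png",p[:,:,::-1])
W=cloud("wrist",d,c)
print("slice",disc(W,(475,-80),60,9,19)); print("cone",cone(W,(476.5,-86),"medium",14))
n="top";p,d=manip.capture(n);W=cloud(n,d,manip.get_calibration(n));print("S on small",cone(W,(618,97),"small",14),"slice s",disc(W,(619,98),38,9,19),"slice m",disc(W,(430,235),49,9,19))
E
```

```text
[477.71460696 -86.06035932 148.61083502] [-1.01378282e-04  3.13986114e+00  3.18340857e-04] 15.325
slice (array([475.8, -82.5,  61.2]), 13.6, 11518)
cone (array([477. , -87.5]), 5.0, 3578, 60.4)
S on small (array([616.7,  98.2]), 3.6, 364, 47.1) slice s (array([617.6,  96.8,  38.4]), 14.1, 993) slice m (array([428.9, 234.1,  49.4]), 14.5, 2406)
```

View pics/w2.png

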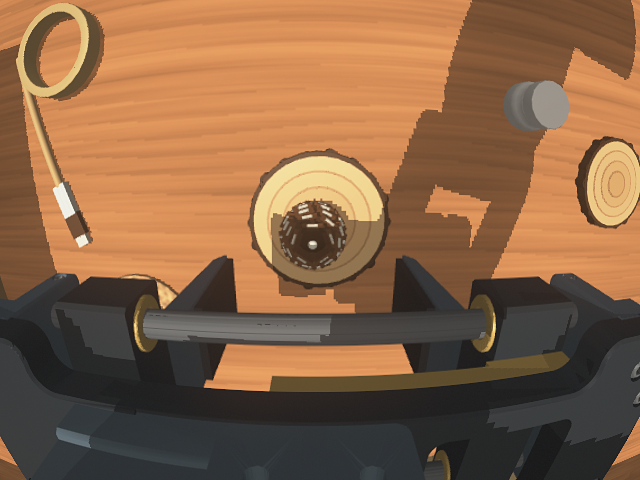

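>>> play_rows([
  {"offset": [0,-1,40],"dr": [0,0,0],"grip": 80},
  {"offset": [0,0,40],"dr": [0,0,0],"grip": 80},
  {"offset": [0,0,28],"dr": [0,0,0],"grip": 80},
  {"offset": [0,0,14],"dr": [0,0,0],"grip": 80},
  {"offset": [0,0,6],"dr": [0,0,0],"grip": 80},
  {"offset": [0,0,0],"dr": [0,0,0],"grip": 43},
  {"offset": [0,0,0],"dr": [0,0,0],"grip": 43},
  {"offset": [0,0,0],"dr": [0,0,0],"grip": 43},
  {"offset": [0,0,0],"dr": [0,0,0],"grip": 43},
  {"offset": [0,0,0],"dr": [0,0,0],"grip": 43},
], force=10)

```text
clock: 16.68
tcp_pos: [477.3, -87.5, 20.5]
eef_rot: [-0.0, 3.14, -0.0]
ft_force: [0.0, -0.2, 4.2]
gripper_width: 49.1
gripper_force: 10.0
```

>>> play_rows([
  {"offset": [0,0,-10],"dr": [0,0,0],"grip": 43},
  {"offset": [0,0,-30],"dr": [0,0,0],"grip": 43},
  {"offset": [0,0,-35],"dr": [0,0,0],"grip": 43},
  {"offset": [2,16,-15],"dr": [0,0,0],"grip": 43},
  {"offset": [5,36,0],"dr": [0,0,0],"grip": 43},
  {"offset": [7,45,0],"dr": [0,0,0],"grip": 43},
  {"offset": [7,45,0],"dr": [0,0,0],"grip": 43},
  {"offset": [7,45,0],"dr": [0,0,0],"grip": 43},
  {"offset": [7,45,0],"dr": [0,0,0],"grip": 43},
  {"offset": [6,45,0],"dr": [0,0,0],"grip": 43},
])

```text
clock: 17.92
tcp_pos: [434.2, 191.6, 109.5]
eef_rot: [0.001, -3.14, 0.0]
ft_force: [0.4, -0.7, 0.0]
gripper_width: 49.6
gripper_force: 10.0
```

>>> play_rows([
  {"offset": [5,32,0],"dr": [0,0,0],"grip": 43},
  {"offset": [1,13,15],"dr": [0,0,0],"grip": 43},
  {"offset": [0,0,35],"dr": [0,0,0],"grip": 43},
  {"offset": [0,0,25],"dr": [0,0,0],"grip": 43},
  {"offset": [0,0,10],"dr": [0,0,0],"grip": 43},
  {"offset": [0,0,3],"dr": [0,0,0],"grip": 43},
  {"offset": [0,0,1],"dr": [0,0,0],"grip": 43},
  {"offset": [0,0,1],"dr": [0,0,0],"grip": 43},
  {"offset": [0,0,0],"dr": [0,0,0],"grip": 43},
])

```text
clock: 19.05
tcp_pos: [430.4, 234.8, 20.6]
eef_rot: [-0.0, 3.14, 0.001]
ft_force: [0.4, 0.9, 0.9]
gripper_width: 49.5
gripper_force: 10.0
```

>>> play_rows([
  {"offset": [0,0,1],"dr": [0,0,0],"grip": 43},
  {"offset": [0,0,0],"dr": [0,0,0],"grip": 43},
])

```text
clock: 19.3
tcp_pos: [430.5, 234.9, 20.5]
eef_rot: [-0.0, 3.14, 0.001]
ft_force: [-1.0, -1.6, 8.9]
gripper_width: 49.9
gripper_force: 10.0
```

>>> play_rows([
  {"offset": [0,0,-1],"dr": [0,0,0],"grip": 70},
  {"offset": [0,0,0],"dr": [0,0,0],"grip": 91},
  {"offset": [0,0,0],"dr": [0,0,0],"grip": 91},
  {"offset": [0,0,-15],"dr": [0,0,0],"grip": 91},
  {"offset": [0,0,-35],"dr": [0,0,0],"grip": 91},
  {"offset": [0,0,-50],"dr": [0,0,0],"grip": 91},
  {"offset": [0,-10,-35],"dr": [0,0,0],"grip": 91},
  {"offset": [-12,-38,0],"dr": [0,0,0],"grip": 91},
  {"offset": [-15,-46,0],"dr": [0,0,0],"grip": 91},
  {"offset": [-15,-46,0],"dr": [0,0,0],"grip": 91},
])

```text
clock: 20.55
tcp_pos: [472.0, 93.4, 154.9]
eef_rot: [-0.002, 3.141, 0.0]
ft_force: [0.7, 1.3, -0.3]
gripper_width: 90.7
gripper_force: 0.0
```

>>> play_rows([
  {"offset": [-15,-46,0],"dr": [0,0,0],"grip": 91},
  {"offset": [-15,-46,0],"dr": [0,0,0],"grip": 91},
  {"offset": [-15,-46,0],"dr": [0,0,0],"grip": 91},
  {"offset": [-15,-46,0],"dr": [0,0,0],"grip": 91},
  {"offset": [-15,-46,0],"dr": [0,0,0],"grip": 91},
  {"offset": [-15,-46,0],"dr": [0,0,0],"grip": 91},
  {"offset": [-15,-46,0],"dr": [0,0,0],"grip": 91},
  {"offset": [-10,-31,0],"dr": [0,0,0],"grip": 91},
  {"offset": [0,0,0],"dr": [0,0,0],"grip": 91},
  {"offset": [0,0,0],"dr": [0,0,0],"grip": 91},
])

```text
clock: 21.8
tcp_pos: [586.4, -257.6, 154.4]
eef_rot: [0.0, -3.14, -0.002]
ft_force: [-0.2, 0.5, -0.3]
gripper_width: 91.1
gripper_force: 0.0
```

```bash
python3 - <<'E'
from h import *
o=manip.observe();print(o['tcp_pos'],o['eef_rot'],o['clock'])
c=manip.get_calibration("wrist");p,d=manip.capture("wrist")
W=cloud("wrist",d,c)
print("mat",disc(W,(586.5,-259),56,3,9)); print("cone",cone(W,(586.5,-259),"large",6))
n="top";p,d=manip.capture(n);W=cloud(n,d,manip.get_calibration(n));print("M",cone(W,(430,234.5),"medium",14),"slice m",disc(W,(430,235),49,9,19),"slice l",disc(W,(475,-81),60,9,19))
E
```

```text
[ 586.3716275  -257.60698206  154.36485309] [ 2.29876922e-04 -3.14024896e+00 -1.94027721e-03] 21.8
mat (array([ 586. , -263. ,   55.7]), 5.1, 6206)
cone (array([ 587. , -259.7]), 6.8, 5686, 76.6)
M (array([429.7, 234.6]), 5.4, 711, 61.3) slice m (array([428.9, 234.1,  49.4]), 14.1, 1702) slice l (array([474. , -81.6,  60.7]), 14.6, 3459)
```

>>> play_rows([
  {"offset": [0,-1,40],"dr": [0,0,0],"grip": 91},
  {"offset": [0,0,40],"dr": [0,0,0],"grip": 91},
  {"offset": [0,0,30],"dr": [0,0,0],"grip": 91},
  {"offset": [0,0,17],"dr": [0,0,0],"grip": 91},
  {"offset": [0,0,7],"dr": [0,0,0],"grip": 91},
  {"offset": [0,0,0],"dr": [0,0,0],"grip": 58},
  {"offset": [0,0,0],"dr": [0,0,0],"grip": 58},
  {"offset": [0,0,0],"dr": [0,0,0],"grip": 58},
  {"offset": [0,0,0],"dr": [0,0,0],"grip": 58},
  {"offset": [0,0,0],"dr": [0,0,0],"grip": 58},
])

```text
clock: 23.15
tcp_pos: [587.5, -259.7, 21.9]
eef_rot: [-0.0, 3.14, -0.001]
ft_force: [-1.1, -1.8, 5.6]
gripper_width: 63.5
gripper_force: 10.0
```

>>> play_rows([
  {"offset": [0,0,-10],"dr": [0,0,0],"grip": 58},
  {"offset": [0,0,-30],"dr": [0,0,0],"grip": 58},
  {"offset": [0,0,-35],"dr": [0,0,0],"grip": 58},
  {"offset": [8,12,-15],"dr": [0,0,0],"grip": 58},
  {"offset": [20,32,0],"dr": [0,0,0],"grip": 58},
  {"offset": [25,40,0],"dr": [0,0,0],"grip": 58},
  {"offset": [25,40,0],"dr": [0,0,0],"grip": 58},
  {"offset": [22,36,0],"dr": [0,0,0],"grip": 58},
  {"offset": [12,18,0],"dr": [0,0,0],"grip": 58},
  {"offset": [0,0,10],"dr": [0,0,0],"grip": 58},
])

```text
clock: 24.4
tcp_pos: [474.7, -80.6, 101.1]
eef_rot: [-0.003, 3.14, -0.001]
ft_force: [0.9, -0.9, 0.1]
gripper_width: 63.5
gripper_force: 10.0
```

>>> play_rows([
  {"offset": [0,0,30],"dr": [0,0,0],"grip": 58},
  {"offset": [0,0,25],"dr": [0,0,0],"grip": 58},
  {"offset": [0,0,12],"dr": [0,0,0],"grip": 58},
  {"offset": [0,0,4],"dr": [0,0,0],"grip": 58},
  {"offset": [0,0,1],"dr": [0,0,0],"grip": 58},
  {"offset": [0,0,0],"dr": [0,0,0],"grip": 58},
])

```text
clock: 25.15
tcp_pos: [475.6, -81.9, 29.6]
eef_rot: [0.0, 3.14, -0.001]
ft_force: [-0.8, 0.3, 1.3]
gripper_width: 63.9
gripper_force: 10.0
```

>>> play_rows([
  {"offset": [0,0,1],"dr": [0,0,0],"grip": 58},
  {"offset": [0,0,0],"dr": [0,0,0],"grip": 58},
])

```text
clock: 25.4
tcp_pos: [475.7, -81.9, 29.4]
eef_rot: [-0.0, 3.14, -0.001]
ft_force: [-2.0, -0.8, 9.3]
gripper_width: 63.7
gripper_force: 10.0
```

Seated. I'll release, rise, and move aside for a check.

>>> play_rows([
  {"offset": [0,0,-1],"dr": [0,0,0],"grip": 75},
  {"offset": [0,0,0],"dr": [0,0,0],"grip": 91},
  {"offset": [0,0,0],"dr": [0,0,0],"grip": 91},
  {"offset": [0,0,-15],"dr": [0,0,0],"grip": 91},
  {"offset": [0,0,-35],"dr": [0,0,0],"grip": 91},
  {"offset": [0,0,-50],"dr": [0,0,0],"grip": 91},
  {"offset": [0,-30,-30],"dr": [0,0,0],"grip": 91},
  {"offset": [0,-45,0],"dr": [0,0,0],"grip": 91},
  {"offset": [0,-45,0],"dr": [0,0,0],"grip": 91},
  {"offset": [0,-45,0],"dr": [0,0,0],"grip": 91},
])

```text
clock: 26.65
tcp_pos: [474.8, -247.7, 158.9]
eef_rot: [-0.001, 3.141, 0.0]
ft_force: [1.1, 0.1, -0.3]
gripper_width: 91.2
gripper_force: 0.0
```

>>> play_rows([
  {"offset": [0,-40,0],"dr": [0,0,0],"grip": 91},
  {"offset": [0,0,0],"dr": [0,0,0],"grip": 91},
  {"offset": [0,0,0],"dr": [0,0,0],"grip": 91},
])

```text
clock: 27.02
tcp_pos: [474.6, -285.7, 158.5]
eef_rot: [-0.0, -3.141, -0.002]
ft_force: [-0.2, 0.5, -0.7]
gripper_width: 90.9
gripper_force: 0.0
```

```bash
python3 - <<'E'
from h import *
for n in("top","scene"):
    p,d=manip.capture(n);cv2.imwrite(f"pics/{n}9.png",p[:,:,::-1]);W=cloud(n,d,manip.get_calibration(n));print(n)
    for s,xy,r in(("large",(475,-81),60),("medium",(430,234.5),49),("small",(618,97),38)): print(s,disc(W,xy,r,9,19),cone(W,xy,s,14))
E
```

```text
top
large (array([474. , -81.5,  60.7]), 14.4, 2345) (array([474.5, -80.6]), 7.1, 1145, 78.5)
medium (array([428.9, 234. ,  49.4]), 14.1, 1712) (array([429.7, 234.7]), 5.2, 717, 62.0)
small (array([617.5,  96.9,  38.4]), 14.2, 1003) (array([616.5,  97.9]), 3.7, 363, 47.5)
scene
large (array([476.4, -78.5,  60.5]), 13.3, 882) (array([473.8, -80.1]), 4.7, 672, 77.2)
medium (array([431.4, 237.4,  49.3]), 13.5, 652) (array([429.4, 238.2]), 3.8, 417, 61.1)
small (array([620.1,  99.9,  38.6]), 13.4, 532) (array([618.1, 100.2]), 2.9, 258, 44.8)
```

View pics/scene9.png

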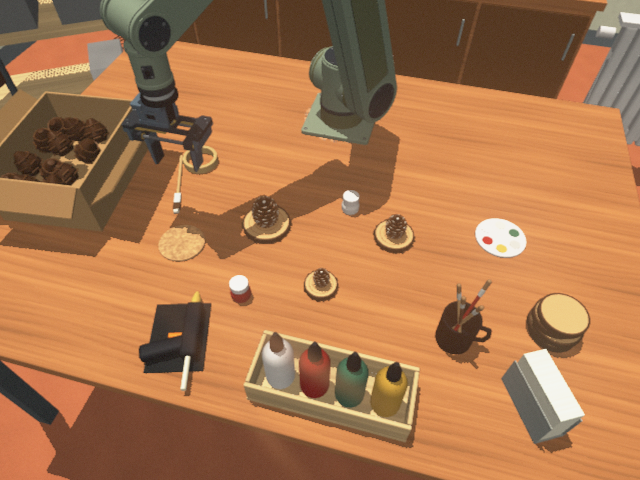

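The picture shows all three cones upright and centred on their own slices: large at (265,215), medium at (395,230), small at (321,280). The gripper hangs clear of everything at (165,130).

```bash
python3 -c "
from cell import manip
print(manip.sign_off())"
```

```text
the job is handed in; nothing more can be done
None
```

I've handed the job in: each cone stands upright on the slice of its own size, within about 3 mm of centre as measured by the cameras, and nothing else appears to have moved; sign-off returned no verdict.

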